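Refit the control knob of the gas hob

ROBOT

A 6-joint arm with a two-finger parallel gripper is mounted at the origin on the work surface. World frame = base frame: x ahead of the robot, y to its left, z up, the work surface at z = 0. Lengths are in mm, angles in rad, forces in N, time in s.
With the tool pointing down it reaches from about 350 to 775 mm from the base axis. Payload 7.3 kg.
Tool frame: the origin (TCP) lies midway between the tips of the shut fingers; the grasp point (between the pads) lies 19 mm behind it; z points along the fingers, y is the line along which they close (so a half turn about z gives the same grasp; the last joint's range is limited). The gripper opens to 92 mm and grips with 3 to 60 N. Pads are 19 mm wide; open, the fingers measure 130 mm over their backs; the gripper's body (75 mm by 190 mm) begins 47 mm behind the grasp point.
Start: joints at [-1.355, 0.342, 1.524, -0, 1.275, -0.146], TCP at [185.852, -491.027, 190.541] pointing down, gripper open.
Joint ranges: [-2.53, 2.53], [-0.77, 2.02], [0.04, 2.7], [-1, 4.14], [0.28, 2.66], [-3.11, 3.11]. Speed limits (rad/s): [2.57, 2.57, 3.14, 3.14, 3.14, 3.14].

INTERFACE

Orientations are given as [roll, pitch, yaw] about the fixed x, y, z axes, in that order (R = Rz(yaw) Ry(pitch) Rx(roll)).
In Python, from plant import bot gives the robot as it stands.
- The arm moves only by the tool jog_arm, never from a script. Its arguments are lists of equal length, an entry for each row: "dp": the shift along the tool's x, y, z in m, a list of three; "twist": the turn about the tool's z in degrees. A call has 1 to 10 rows; each row shifts and turns the commanded pose from where the row before left it, along the tool's axes as they then stand; what a row does not reach is not made up. A row lasts 1/8 s, in which the tool goes at most 62.5 mm and 10.7 degrees, less where a joint would pass 70% of its speed; a pose out of reach is approached as far as the arm can. A call is refused whole if a number of a shift passes 0.0625 or a number of a turn 10.7, either way. A call with a gripper value outside its range is refused whole. "jaw" is the finger opening in m, from 0 to 0.0918, set as the call begins (left out, the last holds). The fingers move at their own pace and stop on an object; the grip force is fixed at half the most. Time passes only in rows, so rows that do not move let the fingers close. It gives the time, the measured TCP pose, the force, the opening and the grip force at its end, in the units of the state.
- bot.get_obs(): the state, without advancing time (a new reading comes with each control period).
- bot.capture(name): name is "side" or "top"; returns the picture (420x560x3 uint8, blue, green, red); there is no depth.
- bot.camera_params(name): a dict with "fx", "fy", "cx", "cy" (pixels), "R" (3x3) and "t" (3): a world point X has camera coordinates R X + t. Camera axes: x right, y down, z forward; pixel columns grow to the right and rows downward; lengths in mm; the calibration is good to about 2 mm. A picture is of the moment at which its call begins. camera_params takes no time and is no camera call.
- bot.close_job(): hands the job in; it is judged then, once.
Trained networks look in the newest picture that a camera, given by its name, has taken for a name from the list of things; names that differ only in an ending like _2 or _b are one class to them, and where a whole thing is asked for, a point or a joint stands for the part that bears it (a point fixed in the world has none). Each returns a list of dicts, best first, with "confidence" (0 to 1); they miss things now and then, are a little off and sometimes report something else, mostly with a low value. They report only what shows in the picture. A call takes as long as a camera call. They do not tell look-alikes from the thing itself.
- bot.find_in(camera, label): "bbox" ([centre column, centre row, width, height] in pixels, round what is visible of it).
- bot.masks_of(camera, label): "pixels" (420x560 bool, what is visible of it) and "bbox" ([centre column, centre row, width, height] in pixels, round what is visible of it).
The state is a dict: "time": time; "joint_positions": joint angles; "dq": joint speeds; "tau": joint torques, N m; "tool_pos": TCP position; "tcp_rot": TCP orientation; "contact_force": force on the tool from outside, world axes, zero at the start; "moment": the same for the moment, N m; "grip_width": finger opening in mm; "finger_force": force on a finger pad.
Only numpy, scipy, OpenCV 4.12 (cv2) and the standard library are available. Lean on these libraries where they do the work, as an engineer would, in place of code of your own. Each camera call takes 0.05 s, during which the arm holds its last target. There are 200 camera calls.

TASK

The gas hob has been cleaned and one of its four control knobs is still off, lying on the worktop beside it. Fit it on the bare tap spindle with its white pointer facing the rear of the hob like the pointers of the other three, and press it past the click until it is fully home. Finish while you are still holding the knob pushed all the way in against the spring of the tap (do not let go), and leave everything else on the worktop where it is.

Things in the scene. Friction and masses are not known exactly. Their poses are not given: they have to be found in the camera images.
- knob: The loose control knob, black plastic, about 45 g, standing upright on the worktop, bore down. A round skirt 44 mm across and 10 mm tall carries a straight grip bar 42 mm long and 16 mm wide, whose top is 30 mm above the underside. Origin: centre of the underside; x runs along the bar towards the end with the white pointer line, z up.
- knob_pointer (a point): Pointer end of the loose knob: on top of the bar at its +x end, 21 mm from the knob's axis, 30 mm above its underside.
- knob_bore (a point): Centre of the mouth of the bore in the knob's underside (the knob's origin). Blind bore 11.6 mm along the knob's x by 8.6 mm along its y, 17 mm deep, with a 2 mm lead-in all round. It would also go on the spindle half a turn round, but then the pointer faces the wrong way.
- hob: Steel gas hob, 510 mm deep (x) by 580 mm wide (y), fixed, its flat panel 10 mm above the worktop. Origin: centre of its underside, on the worktop; x points to the rear of the hob (away from the robot), y to its left. Two black pan supports reach 52 mm above the worktop; a frying pan on the rear left burner reaches 100 mm, its handle 130 mm.
- hob_controls (a point): Middle of the column of four control positions, on the panel near the hob's right edge. They lie along the hob's x, 62 mm apart. Three carry fixed knobs shaped like the loose one, pointers to the rear, tops 36 mm above the panel; the fourth, any of them, is the bare spindle. The nearest pan support is 110 mm to the left (+y) of the column.
- spindle_tip (a point): Centre of the top end of the bare, upright brass tap spindle, 23 mm above the panel (33 mm above the worktop) when not pushed in; it moves down with the spindle. x points to the rear of the hob. The spindle is 10 mm along x by 7 mm along y, its top 3 mm tapering to 5.5 x 3 mm. Fully home, the knob's underside is 17 mm below this point and the knob stops firmly.
- spindle_catch (a point): Point on the spindle's axis 9 mm below the tip, level with two rounded spring catches that bulge 2.5 mm from its front and rear edges. As the knob is pressed on they resist, with a peak of roughly 10 to 14 N when the knob's underside is about level with them; then the force drops and the catches snap out inside the bore over some 8 mm more travel to the firm stop.
- spindle (a joint): Push-in travel of the tap spindle: 0 m released, 0.005 m pushed right in (hard stop). It slides straight down against a spring of about 3 N rising to 6 N and comes back up when let go, so under the knob it gives way before the catches do. Home and pushed right in, the knob's underside is 1 mm above the panel (11 mm above the worktop).
- knob_a_top (a point): Top centre of a fixed knob of the hob (36 mm above the panel).
- knob_b_top (a point): Top centre of another fixed knob.
- knob_c_top (a point): Top centre of another fixed knob.
- burner_cap: Loose black enamel burner cap, disc 60 mm across, 8 mm tall, lying on the worktop. Origin: centre of the underside. To be left alone.
- spice_jar: Amber spice jar, 46 mm across, 100 mm tall, loose. Origin: centre of the underside. To be left alone.
- oil_bottle: Green glass oil bottle, 62 mm across, 250 mm tall, loose. Origin: centre of the underside. To be left alone.
- tea_carton: Red carton, 60 x 90 mm, 130 mm tall, loose. Origin: centre of the underside. To be left alone.
- brush: Pastry brush with a wooden handle, lying flat along its x, about 200 mm long, under 40 mm tall, loose. Origin: middle of its underside. To be left alone.
Not all that is in view belongs to the job. What is shaped like the knob but red or turquoise is not meant.

How it is judged:
By the outcome, as a careful person would: the job done as asked, in the order asked, and still so for the second after the job is handed in, while the arm keeps its last pose, push and grip.
It also fails if it takes over 38 s, if anything falls off the work surface, if the arm or the gripper's body presses on something with over 40 N, if the wrist force passes 120 N, or if a joint passes its speed limit or range.

## Working session

There is one attempt and no reset: what is moved stays moved. The work goes in short steps, Python scripts to look and compute and a tool call to move; the robot and the scene stay as the last step left them, time stands still between calls to the robot, and variables do not carry over. Pictures are saved under pics/ and viewed, at most 10 in all, crops included, and the job is handed in when it is done.

Besides the shell and the picture viewer there is one more tool, called after "Call:" as a command line: name --pt "numbers of a row" for each row, then --argument value for the rest. jog_arm: Moves the arm, as the interface text tells. Its arguments: {"type":"object","properties":{"dp":{"type":"array"},"twist":{"type":"array"},"jaw":{"type":"number"}},"required":["dp","twist"]}

```bash
mkdir -p pics; cat > h.py <<'E'
from plant import bot
import numpy as np, cv2
def ray(cam,u,v):
    p=bot.camera_params(cam);R=np.array(p['R']);t=np.array(p['t'])
    return -R.T@t, R.T@np.array([(u-p['cx'])/p['fx'],(v-p['cy'])/p['fy'],1])
def at_z(cam,u,v,z):
    c,d=ray(cam,u,v); return (c+d*(z-c[2])/d[2])
def proj(cam,X):
    p=bot.camera_params(cam);q=np.array(p['R'])@np.array(X)+np.array(p['t'])
    return np.array([p['fx']*q[0]/q[2]+p['cx'],p['fy']*q[1]/q[2]+p['cy']])
E
python3 - <<'E'
from h import *
for c in('top','side'):
    im=bot.capture(c); cv2.imwrite(f'pics/{c}0.png',im)
    print(c,ray(c,280,210))
    for l in('knob','spindle_tip','hob','knob_a_top'):
        print(l,[(np.round(d['bbox']),round(d['confidence'],2),np.round(at_z(c,d['bbox'][0],d['bbox'][1],30))) for d in bot.find_in(c,l)])
o=bot.get_obs();print(o)
E
```

```text
top (array([ 465.11435004, -115.78846309, 1216.46090376]), array([ 0.07738646,  0.01210519, -0.99702201]))
knob [(array([379., 260.,  17.,  20.]), 0.9, array([ 453., -319.,   30.])), (array([377., 296.,  21.,  21.]), 0.83, array([ 374., -314.,   30.])), (array([414., 266.,  25.,  21.]), 0.51, array([ 440., -394.,   30.]))]
spindle_tip []
hob [(array([145., 162., 288., 240.]), 0.71, array([658., 198.,  30.]))]
knob_a_top [(array([263., 160.,  22.,  25.]), 0.51, array([666., -61.,  30.])), (array([371., 128.,  54.,  48.]), 0.21, array([ 742., -300.,   30.]))]
side (array([174.12692328, 711.40623669, 915.83903245]), array([ 0.299979  , -0.66997004, -0.67914814]))
knob [(array([369., 200.,  15.,  14.]), 0.6, array([ 364., -286.,   30.])), (array([340., 192.,  14.,  16.]), 0.55, array([ 446., -288.,   30.])), (array([354., 175.,  16.,  15.]), 0.49, array([ 430., -369.,   30.])), (array([171., 309., 336., 219.]), 0.21, array([659., 210.,  30.]))]
spindle_tip [(array([294., 118.,  22.,  87.]), 0.59, array([ 691., -575.,   30.]))]
hob [(array([168., 308., 336., 223.]), 0.77, array([667., 209.,  30.]))]
knob_a_top [(array([226., 231.,  16.,  19.]), 0.62, array([659., -42.,  30.]))]
{'time': 0.5, 'joint_positions': array([-1.35500599e+00,  3.42018361e-01,  1.52417492e+00,  1.39463345e-05,
        1.27538425e+00, -1.45978982e-01]), 'dq': array([-1.10097351e-03, -2.49962877e-03, -1.25634248e-03,  9.01885481e-05,
       -2.43369771e-04, -1.26800164e-03]), 'tau': array([-1.10230616e-03, -4.30814517e+01, -2.44312423e+01,  7.16424873e-02,
        4.89342317e-02, -1.93355748e-05]), 'tool_pos': array([ 185.84649958, -490.99462492,  190.5047755 ]), 'tcp_rot': array([ 3.14157575e+00, -1.10006321e-05,  3.61765255e-01]), 'contact_force': array([-0.1840467 ,  0.4351456 ,  0.11044853]), 'moment': array([-0.02805221, -0.0738116 , -0.02425139]), 'finger_force': 0.0, 'grip_width': 91.6251519033647}
```

View pics/top0.png

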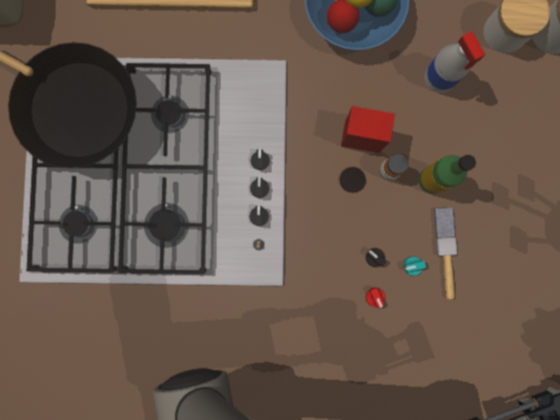

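View pics/side0.png

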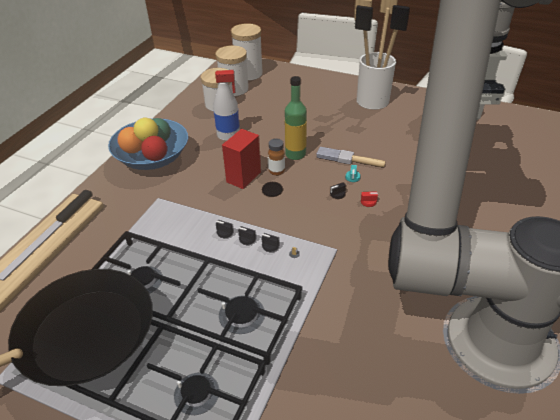

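Top view candidates: black knob (376,257), red one (376,297), turquoise one (414,266), plus fixed black knobs on the hob (260,159), (259,188), (259,215). The bare spindle is at (259,244). By the description I choose the black one at (376,257). I'll check that in a close crop.

```bash
python3 - <<'E'
from h import *
t=cv2.imread('pics/top0.png');s=cv2.imread('pics/side0.png')
f=lambda im,x,y,w,h:cv2.resize(im[y:y+h,x:x+w],(400,300),interpolation=cv2.INTER_CUBIC)
a=np.vstack([np.hstack([f(t,356,242,40,30),f(t,240,230,40,30)]),np.hstack([f(s,318,175,40,30),f(s,274,235,40,30)])])
cv2.imwrite('pics/crop.png',a)
for c,l in(('top','knob'),('side','knob'),('top','knob_a_top'),('side','knob_a_top'),('top','spindle'),('side','spindle')):
    for d in bot.masks_of(c,l):
        m=d['pixels'];v,u=np.nonzero(m);print(c,l,d['confidence'].__round__(2),np.round(d['bbox'],1),len(u),u.mean().round(2),v.mean().round(2))
g=cv2.cvtColor(t,cv2.COLOR_BGR2GRAY)
# white pointer pixels
for n,(x,y) in dict(loose=(376,257),a=(260,159),b=(259,188),c=(259,215)).items():
    p=g[y-14:y+14,x-12:x+13]; v,u=np.nonzero((p>110)&(p<256)) 
    if n=='loose': print(n,[(i+x-12,j+y-14,p[j,i]) for j,i in zip(v,u)])
E
```

```text
top knob 0.67 [413.6 266.4  25.8  17.5] 327 413.98 265.69
top knob 0.59 [376.6 257.9  20.6  23.3] 325 375.91 257.98
top knob 0.56 [375.6 295.6  19.5  25.5] 334 375.65 297.12
side knob 0.78 [339.  191.7  16.7  16.3] 214 338.09 190.53
side knob 0.48 [354.  173.9  19.3  12.7] 143 352.65 174.4
top knob_a_top 0.84 [263.1 161.7  23.9  20.5] 313 260.31 160.37
side knob_a_top 0.52 [225.6 229.3  16.5  20. ] 273 223.79 228.14
side knob_a_top 0.3 [293.5 250.9   2.8  11.1] 14 293.86 250.64
top spindle 0.69 [392.1 165.5  34.1  29.2] 539 393.5 167.37
side spindle 0.43 [295.  251.8  -0.6   3.3] 11 294.0 251.0
loose [(np.int64(369), np.int64(251), np.uint8(120)), (np.int64(370), np.int64(251), np.uint8(150)), (np.int64(371), np.int64(251), np.uint8(141)), (np.int64(370), np.int64(252), np.uint8(150)), (np.int64(371), np.int64(252), np.uint8(163)), (np.int64(372), np.int64(252), np.uint8(147)), (np.int64(373), np.int64(252), np.uint8(114)), (np.int64(370), np.int64(253), np.uint8(111)), (np.int64(371), np.int64(253), np.uint8(147)), (np.int64(372), np.int64(253), np.uint8(166)), (np.int64(373), np.int64(253), np.uint8(154)), (np.int64(374), np.int64(253), np.uint8(119)), (np.int64(372), np.int64(254), np.uint8(144)), (np.int64(373), np.int64(254), np.uint8(164)), (np.int64(374), np.int64(254), np.uint8(159)), (np.int64(375), np.int64(254), np.uint8(132)), (np.int64(373), np.int64(255), np.uint8(138)), (np.int64(374), np.int64(255), np.uint8(167)), (np.int64(375), np.int64(255), np.uint8(172)), (np.int64(376), np.int64(255), np.uint8(138)), (np.int64(374), np.int64(256), np.uint8(137)), (np.int64(375), np.int64(256), np.uint8(169)), (np.int64(376), np.int64(256), np.uint8(161)), (np.int64(375), np.int64(257), np.uint8(130)), (np.int64(376), np.int64(257), np.uint8(138))]
```

View pics/crop.png

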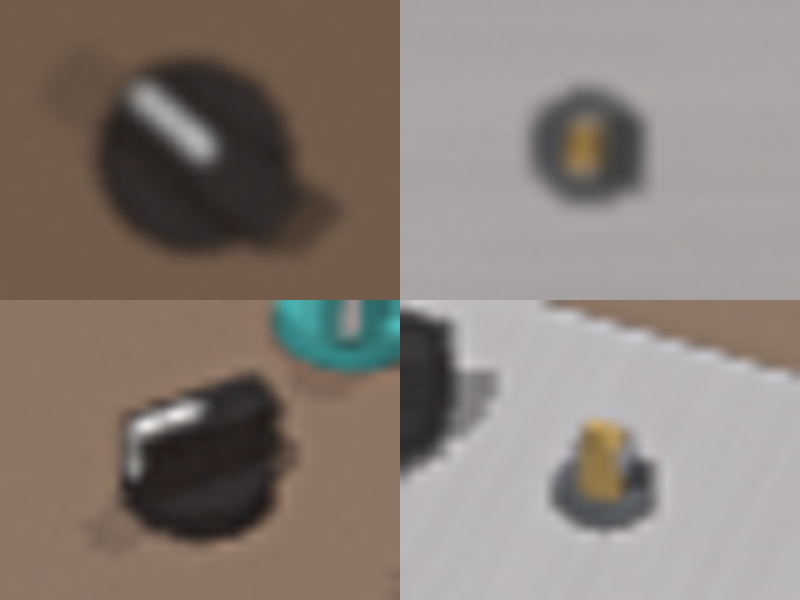

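The crop confirms the choice: the black knob's skirt centre is at top (375.1,257.0) with the white pointer running up-left to about (369.5,250.5). The spindle tip is at top (258.0,244.0) and side (294,247.5).

```bash
python3 - <<'E'
from h import *
t=cv2.imread('pics/top0.png');g=cv2.cvtColor(t,cv2.COLOR_BGR2GRAY).astype(float)
def tri(a,b):
    (c1,d1),(c2,d2)=ray('top',*a),ray('side',*b)
    s=np.linalg.lstsq(np.c_[d1,-d2],c2-c1,rcond=None)[0];p,q=c1+s[0]*d1,c2+s[1]*d2
    return (p+q)/2,np.linalg.norm(p-q)
print('spindle tri',tri((258,244),(294,247.5)), at_z('top',258,244,30), at_z('top',258.2,244.2,15),at_z('side',294,247.5,33))
# loose pointer
v,u=np.nonzero(g[243:271,364:388]>110);u=u+364;v=v+243
P=np.array([at_z('top',a,b,30)[:2] for a,b in zip(u,v)]);vx,vy,_,_=cv2.fitLine(P.astype(np.float32),cv2.DIST_L2,0,.01,.01).ravel()
if vx<0:vx,vy=-vx,-vy
print('pointer yaw deg',np.degrees(np.arctan2(vy,vx)),P.mean(0)); pr=(P-P.mean(0))@[vx,vy];print('ext',pr.min(),pr.max())
print('skirt',at_z('top',375.1,257,7), 'side-proj of knob bottom',proj('side',at_z('top',375.1,257,7)))
# bar line offset from skirt centre
# hob yaw: right edge and front edge
W=[]
for r in range(75,275,4):
    row=g[r,272:298];k=np.argmin(np.diff(cv2.GaussianBlur(row[None],(5,1),0)[0]))
    W.append(at_z('top',272+k+.5,r,10)[:2])
x=cv2.fitLine(np.float32(W),cv2.DIST_HUBER,0,.01,.01).ravel();print('right edge',np.degrees(np.arctan2(x[1],x[0])))
for n,(x,y) in dict(a=(260,155),b=(259,184),c=(259,211)).items():
    p=g[y-9:y+8,x-5:x+6];v,u=np.nonzero(p>120)
    print(n,np.round(at_z('top',u.mean()+x-5,v.mean()+y-9,46)),len(u))
W=[]
for c in list(range(30,280,4)):
    col=g[272:296,c];k=np.argmin(np.diff(cv2.GaussianBlur(col[None],(5,1),0)[0]))
    W.append(at_z('top',c,272+k+.5,10)[:2])
x=cv2.fitLine(np.float32(W),cv2.DIST_HUBER,0,.01,.01).ravel();print('front edge',np.degrees(np.arctan2(x[1],x[0])))
E
```

```text
spindle tri (array([482.78906834, -54.73563101,  29.76243423]), np.float64(1.1651169324852166)) [482.23845672 -54.94854985  30.        ] [482.02344969 -54.62909709  15.        ] [482.21250165 -51.75283186  33.        ]
pointer yaw deg 50.355186 [ 465.47724704 -305.00635088]
ext -9.507982469587521 10.36364437164886
skirt [ 458.42125736 -313.44606117    7.        ] side-proj of knob bottom [337.91436966 191.19810234]
right edge 0.26455215
a [687. -56.  46.] 73
b [625. -55.  46.] 59
c [564. -56.  46.] 75
front edge -89.81227
```

Call:
jog_arm --pt "0.04 -0.0087 0" --pt "0.04 -0.0087 0" --pt "0.04 -0.0087 0" --pt "0.04 -0.0087 0" --pt "0.04 -0.0087 0" --pt "0.04 -0.0087 0" --pt "0.04 -0.0087 0" --pt "0.038 -0.0087 0" --pt "0 0 0" --pt "0 0 0" --twist '[0,0,0,0,0,0,0,0,0,0]' --jaw 0.045

```text
time: 2.05
tool_pos: [458.2, -313.6, 190.4]
tcp_rot: [-3.142, 0.001, 0.362]
contact_force: [-0.5, -0.2, -0.2]
grip_width: 45.0
finger_force: 0.0
```

Call:
jog_arm --pt "0 0 0.04" --pt "0 0 0.04" --pt "0 0 0.04" --pt "0 0 0" --pt "0 0 0" --twist '[-9.9,-9.9,-9.9,0,0]'

```text
time: 2.68
tool_pos: [458.9, -314.6, 72.1]
tcp_rot: [3.139, 0.0, 0.876]
contact_force: [-0.8, 0.1, -0.1]
grip_width: 45.0
finger_force: 0.0
```

Call:
jog_arm --pt "0 0 0.03" --pt "0 0 0.017" --pt "0 0 0" --pt "0 0 0" --twist '[0,0,0,0]'

```text
time: 3.18
tool_pos: [459.6, -314.4, 25.4]
tcp_rot: [3.138, 0.0, 0.879]
contact_force: [0.3, 0.3, -0.0]
grip_width: 45.3
finger_force: 0.0
```

```bash
python3 - <<'E'
from h import *
s=bot.capture('side');t=bot.capture('top');o=bot.get_obs();print(o['tool_pos'],o['tcp_rot'],o['contact_force'])
f=lambda im,x,y,w,h:cv2.resize(im[y:y+h,x:x+w],(400,400),interpolation=cv2.INTER_CUBIC)
cv2.imwrite('pics/pre.png',np.hstack([f(t,340,225,70,70),f(s,305,155,70,70)]))
E
```

```text
[ 459.42673901 -314.18771007   25.0987005 ] [3.13865664e+00 1.95869034e-04 8.79507509e-01] [0.08308733 0.49684558 0.2341027 ]
```

View pics/pre.png

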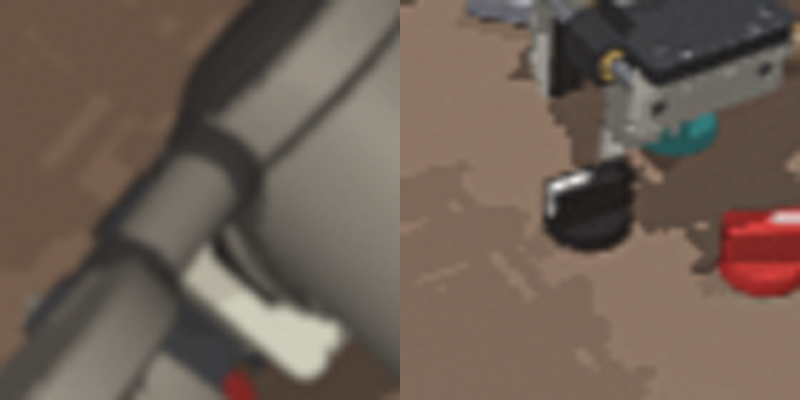

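```bash
python3 - <<'E'
from h import *
o=bot.get_obs();p=np.array(o['tool_pos']);y=o['tcp_rot'][2]
n=np.array([np.sin(y),-np.cos(y),0])
f=lambda X:np.round((proj('side',X)-[305,155])*400/70+[400,0])
print('tcp',f(p),'fingers',f(p+22*n),f(p-22*n),'ctr bar top',f([458.4,-313.5,30]),'ptr',f([458.4+21*np.cos(y),-313.5+21*np.sin(y),30]))
print(bot.camera_params('side'))
E
```

```text
tcp [589. 176.] fingers [564. 150.] [614. 203.] ctr bar top [591. 170.] ptr [553. 184.]
{'fx': 509.33766366535167, 'fy': 509.33766366535167, 'cx': 283.2714176967853, 'cy': 213.5357907234362, 'R': array([[-0.92175852, -0.38745597, -0.01546263],
       [-0.25480956,  0.6352866 , -0.72902882],
       [ 0.29228978, -0.6680485 , -0.68430833]]), 't': array([ 450.30285623,  260.09540375, 1051.07462675])}
```

```bash
python3 - <<'E'
from h import *
s=bot.capture('side')[150:210,310:370]
s=np.clip((s/255.)**.5*255,0,255).astype(np.uint8)
cv2.imwrite('pics/pre2.png',cv2.resize(s,(600,600),interpolation=cv2.INTER_LANCZOS4))
E
```

```text
(no output)
```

View pics/pre2.png

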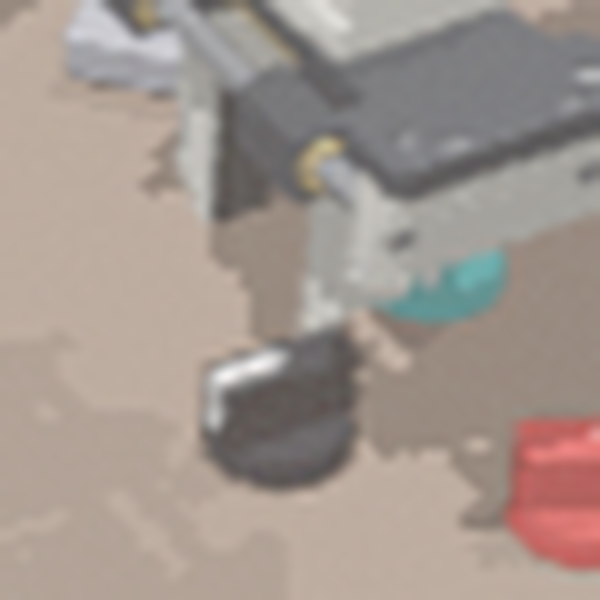

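The view shows the knob at about (338,191). The open finger tips at (333,171) and (341,181) are higher than the TCP would predict, so they probably retract when open. I'll test this by partly closing above the bar.

Call:
jog_arm --pt "0 0 0" --pt "0 0 0" --pt "0 0 0" --twist '[0,0,0]' --jaw 0.024

```text
time: 3.7
tool_pos: [458.6, -313.4, 23.5]
tcp_rot: [3.142, 0.0, 0.88]
contact_force: [-0.6, -0.6, -0.3]
grip_width: 24.8
finger_force: 0.0
```

```bash
python3 - <<'E'
from h import *
s=bot.capture('side')[150:210,310:370]
o=bot.get_obs();print(o['tool_pos'],o['contact_force'],o['grip_width'])
s=np.clip((s/255.)**.5*255,0,255).astype(np.uint8)
cv2.imwrite('pics/pre3.png',cv2.resize(s,(600,600),interpolation=cv2.INTER_LANCZOS4))
p=np.array(o['tool_pos']);y=o['tcp_rot'][2];n=np.array([np.sin(y),-np.cos(y),0])
for k in(12,-12):
  for dz in(0,20): print(k,dz,(proj('side',p+k*n+[0,0,dz])-[310,150])*10)
E
```

```text
[ 458.63966956 -313.40358851   23.52832501] [ 0.27899068  0.48252112 -0.94246117] 24.374249649435704
12 0 [258.32577354 340.53851197]
12 20 [262.41930615 283.49078528]
-12 0 [305.67105534 390.79192837]
-12 20 [310.28925503 333.59431451]
```

View pics/pre3.png

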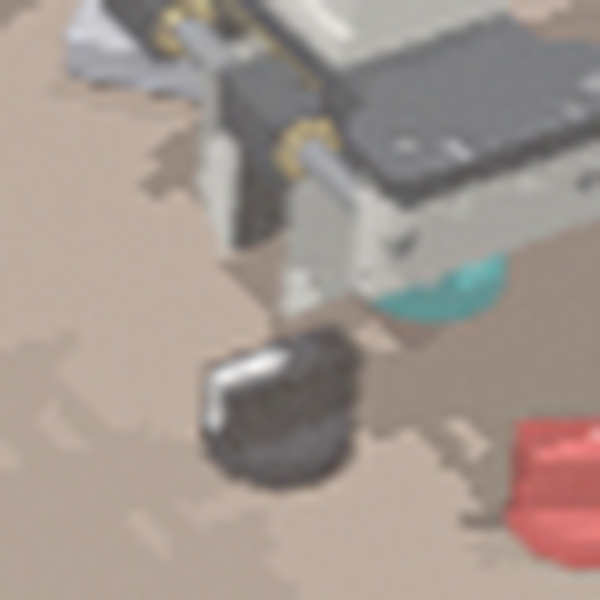

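```bash
python3 - <<'E'
from h import *
s=bot.capture('side');x0,y0=250,20
o=bot.get_obs();p=np.array(o['tool_pos']);y=o['tcp_rot'][2]
ex=np.array([np.cos(y),np.sin(y),0]);n=np.array([np.sin(y),-np.cos(y),0]);ez=np.array([0,0,1])
im=cv2.resize(s[y0:y0+200,x0:x0+260],None,fx=3,fy=3,interpolation=cv2.INTER_CUBIC)
im=np.clip((im/255.)**.6*255,0,255).astype(np.uint8)
P=lambda X:tuple(int(a) for a in (proj('side',X)-[x0,y0]+.5)*3)
def quad(L,c): cv2.polylines(im,[np.array([P(q) for q in L])],True,c,1)
for k in(12,-12):
    quad([p+k*n+a*9.5*ex+b*ez for a,b in((-1,0),(1,0),(1,66),(-1,66))],(0,0,255) if k>0 else (0,255,0))
quad([p+66*ez+a*37.5*ex+b*95*n for a,b in((-1,-1),(1,-1),(1,1),(-1,1))],(255,0,255))
cv2.imwrite('pics/wire.png',im); print(np.round(o['joint_positions'],3),y)
E
```

```text
[-0.737  0.581  1.646 -0.     0.915 -0.047] 0.8801306156716093
```

View pics/wire.png

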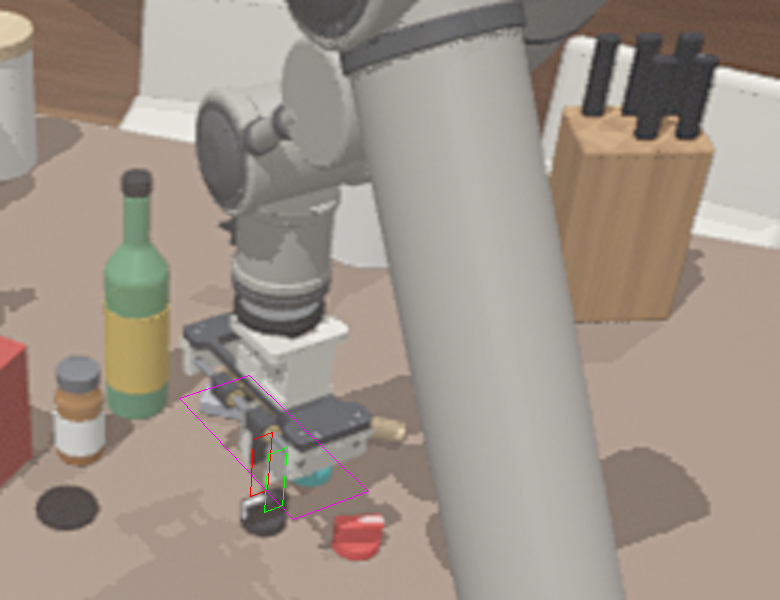

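The wire overlay puts the fingers about 9 px lower than they appear at (340,181), so the reading may be offset. Closing here settles it: the jaws either stop on the 16 mm bar or shut on air.

Call:
jog_arm --pt "0 0 0" --pt "0 0 0" --pt "0 0 0" --twist '[0,0,0]' --jaw 0.008

```text
time: 4.18
tool_pos: [458.6, -313.4, 23.5]
tcp_rot: [3.142, 0.0, 0.88]
contact_force: [-0.2, 0.8, 0.3]
grip_width: 7.8
finger_force: 0.0
```

```bash
python3 - <<'E'
from h import *
s=bot.capture('top');x0,y0=320,200
o=bot.get_obs();p=np.array(o['tool_pos']);y=o['tcp_rot'][2];print(p,o['grip_width'],o['finger_force'])
ex=np.array([np.cos(y),np.sin(y),0]);n=np.array([np.sin(y),-np.cos(y),0]);ez=np.array([0,0,1])
im=cv2.resize(s[y0:y0+130,x0:x0+130],None,fx=4.5,fy=4.5,interpolation=cv2.INTER_CUBIC)
im=np.clip((im/255.)**.6*255,0,255).astype(np.uint8)
P=lambda X:tuple(int(a) for a in (proj('top',X)-[x0,y0]+.5)*4.5)
def quad(L,c): cv2.polylines(im,[np.array([P(q) for q in L])],True,c,1)
for z in(66,96): quad([p+z*ez+a*37.5*ex+b*95*n for a,b in((-1,-1),(1,-1),(1,1),(-1,1))],(255,0,255))
cv2.imwrite('pics/wiret.png',im)
E
```

```text
[ 458.62672163 -313.37735943   23.51288831] 7.708135371558233 0.0
```

View pics/wiret.png

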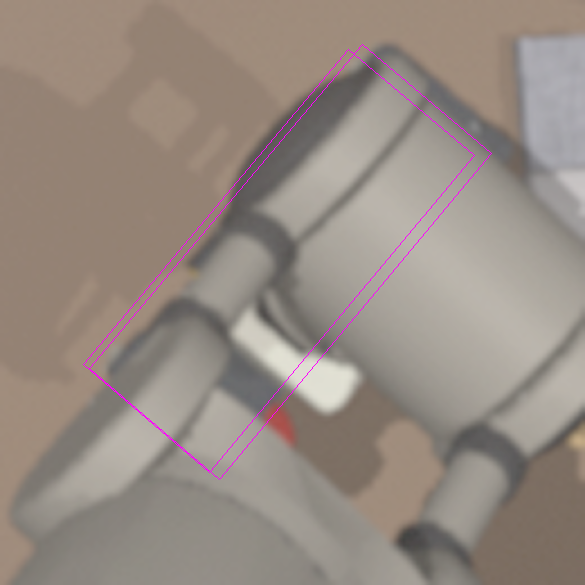

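The jaws shut on air and the top view shows the body horizontally where it should be, so the tips really are about 30 mm above the reading. I'll open to 30 mm and descend guarded onto the skirt.

Call:
jog_arm --pt "0 0 0" --pt "0 0 0" --pt "0 0 0" --pt "0 0 0.01" --pt "0 0 0.01" --pt "0 0 0.005" --pt "0 0 0" --pt "0 0 0" --twist '[0,0,0,0,0,0,0,0]' --jaw 0.03

```text
time: 5.22
tool_pos: [458.8, -313.5, -1.4]
tcp_rot: [3.141, 0.0, 0.88]
contact_force: [-0.9, 0.4, 0.4]
grip_width: 30.1
finger_force: 0.0
```

```bash
python3 - <<'E'
from h import *
s=bot.capture('side')[150:210,310:370]
o=bot.get_obs();print(o['tool_pos'],o['tcp_rot'],o['contact_force'],o['grip_width'])
s=np.clip((s/255.)**.5*255,0,255).astype(np.uint8)
cv2.imwrite('pics/pre4.png',cv2.resize(s,(600,600),interpolation=cv2.INTER_LANCZOS4))
E
```

```text
[ 458.81001998 -313.53818167   -1.26053602] [3.14105962e+00 9.41359566e-05 8.80213579e-01] [-0.1078659  -0.25363497  0.01749489] 30.6171107275426
```

View pics/pre4.png

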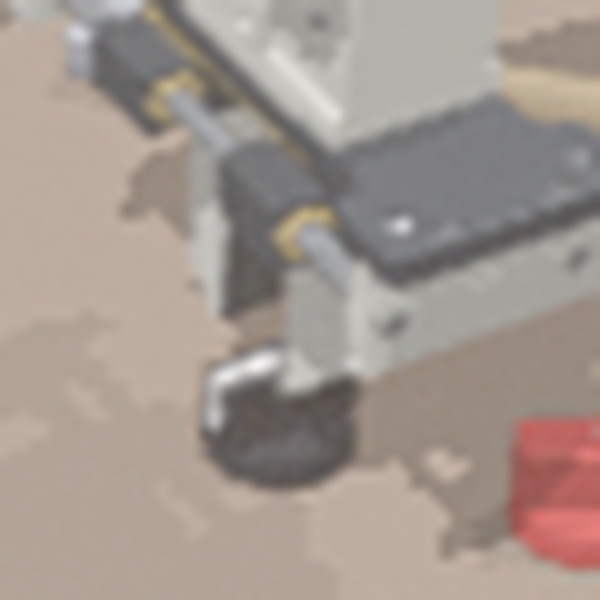

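The near finger's tip now overlaps the bar at about crop (310,380), with no contact, so the offset is confirmed. I'll continue the guarded descent.

Call:
jog_arm --pt "0 0 0.005" --pt "0 0 0.005" --pt "0 0 0" --pt "0 0 0" --twist '[0,0,0,0]'

```text
time: 5.78
tool_pos: [458.6, -313.4, -11.5]
tcp_rot: [-3.142, 0.0, 0.88]
contact_force: [0.3, 0.2, -0.2]
grip_width: 29.5
finger_force: 0.0
```

Call:
jog_arm --pt "0 0 0.002" --pt "0 0 0" --twist '[0,0]'

```text
time: 6.02
tool_pos: [458.6, -313.3, -13.6]
tcp_rot: [-3.141, 0.0, 0.88]
contact_force: [1.0, 0.7, -0.3]
grip_width: 29.8
finger_force: 0.0
```

Call:
jog_arm --pt "0 0 0.002" --pt "0 0 0" --twist '[0,0]'

```text
time: 6.28
tool_pos: [458.5, -313.3, -15.6]
tcp_rot: [-3.141, 0.0, 0.88]
contact_force: [0.2, -0.3, -0.3]
grip_width: 30.3
finger_force: 0.0
```

Call:
jog_arm --pt "0 0 0.0015" --pt "0 0 0" --twist '[0,0]'

```text
time: 6.52
tool_pos: [458.6, -313.3, -17.1]
tcp_rot: [-3.141, 0.0, 0.88]
contact_force: [-0.2, 0.6, -0.5]
grip_width: 30.3
finger_force: 0.0
```

Call:
jog_arm --pt "0 0 0.0015" --pt "0 0 0" --twist '[0,0]'

```text
time: 6.78
tool_pos: [458.6, -313.3, -18.6]
tcp_rot: [-3.141, 0.0, 0.88]
contact_force: [0.0, -0.2, 0.3]
grip_width: 30.2
finger_force: 0.0
```

Call:
jog_arm --pt "0 0 0.001" --pt "0 0 0" --twist '[0,0]'

```text
time: 7.02
tool_pos: [458.6, -313.3, -19.6]
tcp_rot: [-3.142, 0.0, 0.88]
contact_force: [0.4, 0.2, 0.6]
grip_width: 29.9
finger_force: 0.0
```

Call:
jog_arm --pt "0 0 0.001" --pt "0 0 0" --twist '[0,0]'

```text
time: 7.28
tool_pos: [458.6, -313.4, -20.5]
tcp_rot: [-3.142, 0.0, 0.88]
contact_force: [-0.0, -0.1, 0.0]
grip_width: 30.0
finger_force: 0.0
```

Call:
jog_arm --pt "0 0 0.001" --pt "0 0 0" --twist '[0,0]'

```text
time: 7.52
tool_pos: [458.6, -313.3, -21.6]
tcp_rot: [-3.141, 0.0, 0.88]
contact_force: [-0.3, -0.6, 0.2]
grip_width: 30.2
finger_force: 0.0
```

Call:
jog_arm --pt "0 0 0.001" --pt "0 0 0" --twist '[0,0]'

```text
time: 7.78
tool_pos: [458.6, -313.3, -22.6]
tcp_rot: [-3.141, 0.0, 0.88]
contact_force: [0.6, 0.8, -1.2]
grip_width: 30.1
finger_force: 0.0
```

Call:
jog_arm --pt "0 0 0.001" --pt "0 0 0" --twist '[0,0]'

```text
time: 8.02
tool_pos: [458.6, -313.3, -23.6]
tcp_rot: [-3.141, 0.0, 0.88]
contact_force: [0.5, -0.3, -0.4]
grip_width: 29.6
finger_force: 0.0
```

```bash
python3 - <<'E'
from h import *
s=bot.capture('side')[150:210,310:370]
o=bot.get_obs();print(o['tool_pos'],o['tcp_rot'],o['contact_force'],o['grip_width'])
s=np.clip((s/255.)**.5*255,0,255).astype(np.uint8)
cv2.imwrite('pics/pre5.png',cv2.resize(s,(600,600),interpolation=cv2.INTER_LANCZOS4))
E
```

```text
[ 458.60512175 -313.36571277  -23.51461739] [-3.14155969e+00  5.48652888e-05  8.80171411e-01] [-0.73961327  0.04085905 -0.73976532] 30.053016202390324
```

View pics/pre5.png

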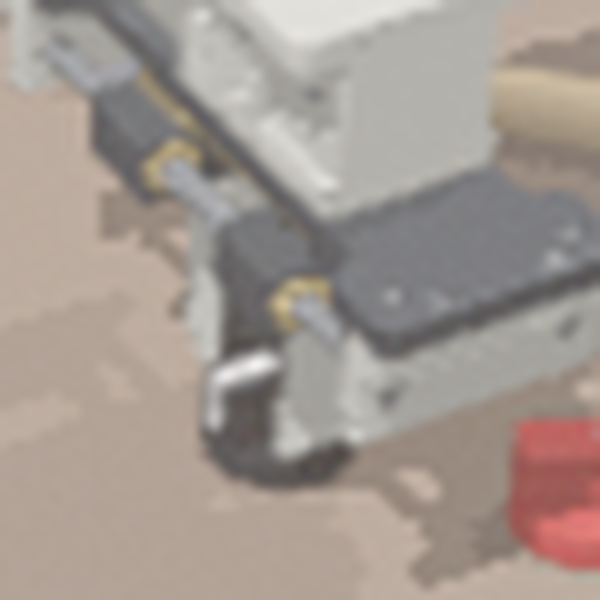

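Ten pictures viewed. The last shows the fingers straddling the bar, near tip at crop (305,455) just above the skirt. I'll grip here.

Call:
jog_arm --pt "0 0 0" --pt "0 0 0" --pt "0 0 0" --pt "0 0 0" --pt "0 0 0" --twist '[0,0,0,0,0]' --jaw 0.005

```text
time: 8.7
tool_pos: [458.6, -313.4, -23.4]
tcp_rot: [3.141, 0.0, 0.88]
contact_force: [-0.4, 0.5, 0.5]
grip_width: 15.8
finger_force: 30.0
```

Call:
jog_arm --pt "0 0 -0.02" --pt "0 0 -0.03" --pt "0 0 -0.03" --pt "0 0 0" --pt "0 0 0" --pt "0 0 0" --pt "0 0 0" --pt "0 0 0" --pt "0 0 0" --pt "0 0 0" --twist '[0,0,0,10.05,10.05,10.05,10.05,10.05,0,0]'

```text
time: 9.95
tool_pos: [458.6, -313.3, 56.5]
tcp_rot: [-3.142, 0.0, 0.006]
contact_force: [-0.4, -1.1, -1.1]
grip_width: 15.8
finger_force: 30.0
```

Call:
jog_arm --pt "0.004 -0.04 0" --pt "0.004 -0.04 0" --pt "0.004 -0.04 0" --pt "0.004 -0.04 0" --pt "0.004 -0.04 0" --pt "0.004 -0.04 0" --pt "0 -0.018 0" --pt "0 0 0" --pt "0 0 0" --pt "0 0 0" --twist '[0,0,0,0,0,0,0,0,0,0]'

```text
time: 11.2
tool_pos: [481.9, -56.5, 56.5]
tcp_rot: [3.141, -0.0, 0.002]
contact_force: [-0.0, -1.0, -0.9]
grip_width: 15.4
finger_force: 30.0
```

```bash
python3 - <<'E'
from h import *
for c in('top','side'):
    s=bot.capture(c);cv2.imwrite(f'pics/{c}_ab.png',s)
o=bot.get_obs();p=o['tool_pos'];print(p,o['tcp_rot'],o['contact_force'],o['grip_width'])
# white pointer and gold spindle in the side picture
X=np.array([p[0],p[1],p[2]+23.4])
for n,d in dict(under=[0,0,0],ptr_end=[21,0,30],ptr_in=[0,0,30]).items(): print(n,proj('side',X+d))
print('tip',proj('side',[482.2,-54.5,33]))
hsv=cv2.cvtColor(s,cv2.COLOR_BGR2HSV)
def blob(m,box):
    x,y,w,h=box;v,u=np.nonzero(m[y:y+h,x:x+w]);return len(u),(u+x).mean().round(2),(v+y).mean().round(2),(u+x).min(),(u+x).max(),(v+y).min(),(v+y).max()
u,v=proj('side',[482.2,-54.5,33]).astype(int)
gold=(hsv[...,1]>110)&(hsv[...,2]>100)
print('gold',blob(gold,(u-8,v-12,20,28)))
s0=cv2.imread('pics/side0.png');h0=cv2.cvtColor(s0,cv2.COLOR_BGR2HSV);print('gold0',blob((h0[...,1]>110)&(h0[...,2]>100),(u-8,v-12,20,28)))
for d in bot.masks_of('side','knob'):
    m=d['pixels'];a,b=np.nonzero(m);print(d['confidence'],d['bbox'],b.mean(),a.mean())
print(bot.find_in('side','knob_pointer')[:3],bot.find_in('side','spindle_tip')[:3])
E
```

```text
[481.83651262 -56.19846177  56.46690084] [ 3.14139823e+00 -1.97349619e-05  1.97301083e-03] [-1.27995643  0.70140879 -0.56996758] 15.949152176057146
under [294.84962185 232.34826627]
ptr_end [286.29327692 220.6330976 ]
ptr_in [294.85085275 223.03204044]
tip [294.43816761 246.71258262]
gold (12, np.float64(293.83), np.float64(250.83), np.int64(293), np.int64(295), np.int64(248), np.int64(253))
gold0 (17, np.float64(293.88), np.float64(250.82), np.int64(293), np.int64(295), np.int64(248), np.int64(254))
0.8 [369.6, 198.2, 17.2, 13.1] 369.38197424892707 197.88412017167383
0.68 [353.2, 174.9, 15.6, 14.0] 352.6083916083916 174.2937062937063
0.43 [294.6, 249.4, 4.1, 13.9] 293.8863636363636 250.38636363636363
0.33 [350.1, 158.7, 68.3, 18.4] 346.32326283987913 156.68126888217523
[{'bbox': [371.0, 198.3, 17.2, 13.0], 'confidence': 0.76}, {'bbox': [351.7, 173.5, 15.4, 15.6], 'confidence': 0.62}] [{'bbox': [295.0, 250.3, 4.2, 8.7], 'confidence': 0.62}, {'bbox': [169.5, 308.8, 333.6, 219.8], 'confidence': 0.53}]
```

Call:
jog_arm --pt "0.0004 -0.0017 0.01" --pt "0 0 0.01" --pt "0 0 0.01" --pt "0 0 0.01" --pt "0 0 0" --pt "0 0 0" --twist '[0,0,0,0,0,0]'

```text
time: 12.2
tool_pos: [482.4, -53.6, 16.6]
tcp_rot: [3.141, -0.0, 0.003]
contact_force: [0.7, 0.7, -0.7]
grip_width: 15.9
finger_force: 30.0
```

```bash
python3 - <<'E'
from h import *
s=bot.capture('side');o=bot.get_obs();p=o['tool_pos'];print(p,o['tcp_rot'],o['contact_force'])
s0=cv2.imread('pics/side0.png')
X=np.array([p[0],p[1],p[2]+23.4])
for n,d in dict(under=[0,0,0],skirtR=[-22,0,5],skirtL=[22,0,5],near=[0,22,0],ptr_end=[21,0,30],ptr_bot=[21,0,10]).items(): print(n,proj('side',X+d).round(1))
g=cv2.cvtColor(s,cv2.COLOR_BGR2GRAY)
for r in range(224,256): print(r,' '.join(f'{a:3d}' for a in g[r,278:310]))
E
```

```text
[482.50936202 -53.69321289  16.75907121] [ 3.14134552e+00 -6.17611235e-04  3.11755549e-03] [0.27674257 0.56843192 0.34723383]
under [294.2 244.8]
skirtR [302.9 245.9]
skirtL [285.5 240.8]
near [290.7 251.2]
ptr_end [285.8 233.5]
ptr_bot [285.9 239.5]
224  62  61  61  60  58  58  58  56  56  59  61  70  81 105 134 140 155 146  94  47  35  41  48  48  55  69  66  60  45  56  82  83
225  62  60  61  61  61  60  59  59  59  59  57  55  56  60  68  73  87  92  74  40  38  45  47  55  66  66  64  50  40  58  83  82
226  61  59  61  61  61  61  60  60  60  60  61  59  58  56  57  57  58  56  45  38  43  48  53  67  68  66  58  40  39  56  83  81
227  61  62  60  61  62  61  60  61  60  61  59  60  59  60  59  60  57  45  37  39  47  47  53  67  67  63  49  36  37  59  83  82
228  61  61  60  60  60  59  61  60  61  60  60  60  61  60  60  59  54  41  37  40  47  51  59  65  64  58  41  36  47  74  83  82
229  60  61  63  61  59  60  60  61  60  62  60  61  61  60  61  57  47  40  55  71  82  78  69  55  51  47  35  39  59  82  84  81
230  59  62  62  63  59  61  61  60  60  61  60  61  59  
[... 2674 characters left out ...]
  82 111 128 128 126 124 125 126 124 125
251 167 168 164 163 166 166 165 165 169 169 157  97  82 106 135 155 142  76  38  36  48  91 131 128 128 126 126 124 125 124 125 124
252 184 168 165 165 165 165 164 167 158 114 104  71  51  57  80  96  84  62  61  56  70 106 132 128 126 127 125 125 125 124 125 122
253 186 183 182 182 167 164 165 169 160 105  95  64  52  59  78  87  84  83  73  59  64  92 129 127 127 125 123 124 125 126 124 123
254 165 164 172 181 165 164 168 168 158 107  96  65  53  58  69  80  83  86  66  56  63  88 129 126 126 125 125 125 125 124 123 123
255 162 162 166 168 164 165 159 113 108 102 100  75  55  55  54  57  60  65  56  53  58  91 127 128 125 123 125 125 125 123 123 125
```

Call:
jog_arm --pt "0 0.0007 0.002" --pt "0 0 0.002" --pt "0 0 0.002" --pt "0 0 0" --twist '[0,0,0,0]'

```text
time: 12.75
tool_pos: [482.1, -54.3, 10.3]
tcp_rot: [-3.142, 0.0, 0.003]
contact_force: [0.5, -0.4, -0.3]
grip_width: 15.9
finger_force: 30.0
```

Call:
jog_arm --pt "0 0 0.002" --pt "0 0 0.002" --pt "0 0 0" --twist '[0,0,0]'

```text
time: 13.12
tool_pos: [482.1, -54.3, 6.3]
tcp_rot: [-3.142, 0.0, 0.003]
contact_force: [-1.0, -0.1, 0.1]
grip_width: 16.0
finger_force: 30.0
```

Call:
jog_arm --pt "0 0 0.002" --pt "0 0 0" --twist '[0,0]'

```text
time: 13.38
tool_pos: [482.2, -54.3, 4.4]
tcp_rot: [3.142, -0.0, 0.003]
contact_force: [0.4, -0.1, -0.6]
grip_width: 15.8
finger_force: 30.0
```

Underside is now about 5 mm below the tip with no force: the spindle is inside the bore. Press on.

Call:
jog_arm --pt "0 0 0.002" --pt "0 0 0.002" --pt "0 0 0" --twist '[0,0,0]'

```text
time: 13.75
tool_pos: [482.4, -54.4, 0.6]
tcp_rot: [3.141, -0.0, 0.003]
contact_force: [-0.1, 0.5, 4.1]
grip_width: 16.1
finger_force: 30.0
```

Call:
jog_arm --pt "0 0 0.002" --pt "0 0 0.002" --pt "0 0 0" --twist '[0,0,0]'

```text
time: 14.12
tool_pos: [482.5, -54.5, -3.1]
tcp_rot: [3.141, -0.001, 0.003]
contact_force: [-1.1, -0.2, 6.6]
grip_width: 16.0
finger_force: 30.0
```

Call:
jog_arm --pt "0 0 0.002" --pt "0 0 0" --twist '[0,0]'

```text
time: 14.38
tool_pos: [482.5, -54.5, -5.2]
tcp_rot: [3.141, -0.001, 0.003]
contact_force: [-1.6, -0.4, 4.5]
grip_width: 15.5
finger_force: 30.0
```

Call:
jog_arm --pt "0 0 0.002" --pt "0 0 0" --twist '[0,0]'

```text
time: 14.62
tool_pos: [482.3, -54.4, -7.7]
tcp_rot: [3.141, -0.0, 0.003]
contact_force: [-0.2, 0.1, 2.7]
grip_width: 15.8
finger_force: 30.0
```

Call:
jog_arm --pt "0 0 0.002" --pt "0 0 0" --twist '[0,0]'

```text
time: 14.88
tool_pos: [482.3, -54.4, -9.6]
tcp_rot: [3.141, -0.0, 0.003]
contact_force: [1.1, -0.2, 3.5]
grip_width: 15.9
finger_force: 30.0
```

The force peaked and dropped, so the catch was passed. Push to the hard stop.

Call:
jog_arm --pt "0 0 0.0015" --pt "0 0 0" --twist '[0,0]'

```text
time: 15.12
tool_pos: [482.3, -54.4, -11.0]
tcp_rot: [3.141, -0.0, 0.003]
contact_force: [0.3, -0.6, 3.8]
grip_width: 15.6
finger_force: 30.0
```

Call:
jog_arm --pt "0 0 0.0015" --pt "0 0 0" --twist '[0,0]'

```text
time: 15.38
tool_pos: [482.3, -54.4, -12.5]
tcp_rot: [3.141, -0.0, 0.003]
contact_force: [0.4, -0.2, 5.6]
grip_width: 16.2
finger_force: 30.0
```

Call:
jog_arm --pt "0 0 0.0015" --pt "0 0 0" --twist '[0,0]'

```text
time: 15.62
tool_pos: [482.5, -54.4, -13.1]
tcp_rot: [3.141, -0.001, 0.003]
contact_force: [-2.6, -0.1, 16.1]
grip_width: 15.1
finger_force: 30.0
```

Call:
jog_arm --pt "0 0 0.001" --pt "0 0 0" --pt "0 0 0" --pt "0 0 0" --twist '[0,0,0,0]'

```text
time: 16.12
tool_pos: [482.6, -54.4, -13.3]
tcp_rot: [3.141, -0.001, 0.003]
contact_force: [-4.1, 1.0, 22.7]
grip_width: 15.6
finger_force: 30.0
```

```bash
python3 - <<'E'
from h import *
o=bot.get_obs();print(o['tool_pos'],o['contact_force'],o['grip_width'])
print(bot.close_job())
E
```

```text
[482.5953672  -54.42912927 -13.30140416] [-4.08627733  1.02335714 22.65882535] 15.626072561025582
the job is handed in; nothing more can be done
None
```

I fitted the black knob on the bare spindle with its pointer facing the rear, pressed it past the catch to the firm stop, and handed the job in at about 16 s while still holding it pushed in with about 23 N; I judged the final seating from force and height readings, because all 10 picture views were already used.

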